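# Stack a two-groove roller on the assembly fixture, ready for tack welding

## Robot

A 6-joint arm with a two-finger parallel gripper is mounted at the origin on the work surface. World frame = base frame: x ahead of the robot, y to its left, z up, the work surface at z = 0. Lengths are in m, angles in rad, forces in N, time in s.
With the tool pointing down it reaches from about 0.225 to 0.875 m from the base axis. Payload 3.4 kg.
Tool frame: the origin (TCP) lies on the centre line of the jaws, within the pads' length; the fingertips stand 17 mm ahead of it and the grasp point (between the pads) lies 2 mm behind it; z points along the fingers, y is the line along which they close (so a half turn about z gives the same grasp; the last joint's range is limited). The gripper opens to 85 mm and grips with 20 to 120 N. Pads are 22 mm wide; open, the fingers measure 114 mm over their backs; the gripper's body (76 mm by 85 mm) begins 54 mm behind the grasp point. The pads swing forward as they close: fully open they stand 13 mm farther back than shut.
Start: joints at [1.172, 0.276, 1.505, -0, 1.361, -0.121], TCP at [0.158, 0.553, 0.212] pointing down, gripper open.
Joint ranges: [-2.89, 2.89], [-0.75, 2.08], [0.22, 2.7], [-1.18, 4.32], [0.11, 2.71], [-2.7, 2.7]. Speed limits (rad/s): [2.57, 2.57, 3.14, 3.14, 3.14, 3.14].

## Interface

Orientations are given as a unit quaternion [w, x, y, z].
In Python, from rig import manip gives the robot as it stands.
- The arm moves only by the tool move_arm, never from a script. Its argument "steps" is one flat list of numbers, 7 for each row, row after row: the turn, a rotation vector about the world's x, y, z normalised to -1 to 1, where 1 is 360 degrees, then the shift along the world's x, y, z normalised to -1 to 1, where 1 is 1 m, then the opening, from -1 (shut) to 1 (fully open). A call has exactly 10 rows; each row is the pose to reach, as a shift and turn from the pose commanded when the call began, turning the shorter way round; what a row does not reach only later rows make up. A row lasts 1/10 s, in which the tool goes at most 50 mm and 8.59 degrees, less where a joint would pass 70% of its speed; a pose out of reach is approached as far as the arm can. A call with a number of a shift or a turn outside -1 to 1 is refused whole. A call with a gripper value outside its range is refused whole. The fingers move at their own pace and stop on an object; "squeeze" is the grip in N (left out, the last holds). Time passes only in rows, so rows that repeat a pose let the fingers close, or fill a call up. It gives the time, the measured TCP pose, the force, the opening and the grip force at its end, in the units of the state.
- manip.get_state(): the state, without advancing time (a new reading comes with each control period).
- manip.get_image(name): name is "scene" or "top" or "wrist"; returns a dict with "pixels" (420x560x3 uint8, blue, green, red), "fx", "fy", "cx", "cy" (pixels), "R" (3x3) and "t" (3): a world point X has camera coordinates R X + t. Camera axes: x right, y down, z forward; pixel columns grow to the right and rows downward; lengths in m; the calibration is good to about 2 mm. The wrist camera is an equidistant fisheye: a pixel r from the principal point sees the ray r / f radians off the axis. A picture is of the moment at which its call begins. There is no depth.
- manip.sign_off(): hands the job in; it is judged then, once.
The state is a dict: "clock": time; "qpos": joint angles; "qd": joint speeds; "effort": joint torques, N m; "position": TCP position; "ee_rot": TCP orientation; "contact_force": force on the tool from outside, world axes, zero at the start; "moment": the same for the moment, N m; "width": finger opening in m; "gripper_force": force on a finger pad.
Only numpy, scipy, OpenCV 4.12 (cv2) and the standard library are available. Lean on these libraries where they do the work, as an engineer would, in place of code of your own. Each camera call takes 0.05 s, during which the arm holds its last target. There are 200 camera calls.

## Task

Fit up the two-groove roller upright on the assembly fixture, ready for tacking: from the bottom up the narrow end plate, the long shell, the dividing flange, the short shell and the journal plate, stub upwards, each lowered (not dropped) fully home and flat on the one before, built up on the fixture in that order. The narrow end plate is the top one of the nested plates: lift it alone and leave the wider plates under it lying where they are.

Things in the scene. Friction and masses are not known exactly. Their poses are not given: they have to be found in the camera images.
- fixture_seat (a point): Bench fixture, fixed, bare steel, on the left or right of the bench: drilled base disc 140 mm across, 10 mm thick, a stem, and a seat disc 100 mm across, its flat top 48 mm above the bench, with a centring plug (31 mm diameter, 16 mm tall, top bevelled to 21 mm) in its middle. The point: on the axis, on the flat top of the seat disc; z is up.
- end_plate_mid (a point): Narrow end plate, loose steel, 230 g, 28 mm tall: flat ring 84 mm across, 4 mm thick, with an open hub upwards (44 mm outside, 37 mm bore right through, last 6 mm bevelled to 39 mm). Top plate of the nest of three; its rim lies on the wide plate, 8 mm above the bench, that plate's hub loose in its bore. Goes over the fixture's plug, hub up. The point: on its axis, 14 mm above its underside; z is up.
- wide_plate_mid (a point): Wide end plate of another roller, loose steel, 280 g, to be left: flat ring 102 mm across, 4 mm thick, with a 31 mm hub; lies under the narrow end plate, its rim seen round it, and on a still wider plate (120 mm across, 4 mm thick). The point: on its axis, 2 mm above its underside; z is up.
- long_shell_mid (a point): Long shell, loose: a piece of bright steel tube standing on end, 60 mm outside, 50 mm inside, 70 mm tall, 470 g. The point is on its axis, half-way up (35 mm); z runs along the tube.
- divider_mid (a point): Dividing flange, loose turned steel, 450 g, 32 mm tall: disc 84 mm across, 6 mm thick; under it a bevelled spigot (42 mm diameter, 8 mm tall) on which it lies; on it a hub (42 mm diameter, 18 mm tall, top 5 mm bevelled to 36 mm) with a small dark bore. The point: on its axis, 16 mm above the spigot's underside (2 mm above the disc's top face); z is up.
- short_shell_mid (a point): Short shell, loose: a piece of the same steel tube standing on end, 60 mm outside, 50 mm inside, 40 mm tall, 270 g. The point is on its axis, half-way up (20 mm); z runs along the tube.
- journal_mid (a point): Journal plate, loose turned steel, 420 g, 48 mm tall: disc 84 mm across, 6 mm thick; under it a bevelled spigot (42 mm diameter, 8 mm tall) on which it lies; on it a thin stub shaft (24 mm diameter, 34 mm tall). The point: on its axis, 24 mm above the spigot's underside (10 mm above the disc's top face); z is up.

How it is judged:
On the way, in this order (a step that is already met when the one before it is completed fails the run):
1. the narrow end plate sits flat on the fixture over its plug (horizontal distance between end_plate_mid and fixture_seat below 0.007 m and z of end_plate_mid in the frame of fixture_seat between 0.01 and 0.017 m and angle between the z axis of end_plate_mid and the z axis of fixture_seat, either way round below 0.05 rad), for 0.2 s.
2. the long shell stands on the end plate, over its hub (horizontal distance between long_shell_mid and end_plate_mid below 0.007 m and z of long_shell_mid in the frame of fixture_seat between 0.035 and 0.042 m and angle between the z axis of long_shell_mid and the z axis of fixture_seat, either way round below 0.05 rad), for 0.2 s.
3. the dividing flange lies on the long shell, its spigot inside (horizontal distance between divider_mid and long_shell_mid below 0.007 m and z of divider_mid in the frame of fixture_seat between 0.078 and 0.085 m and angle between the z axis of divider_mid and the z axis of fixture_seat, either way round below 0.05 rad), for 0.2 s.
4. the short shell stands on the dividing flange, over its hub (horizontal distance between short_shell_mid and divider_mid below 0.007 m and z of short_shell_mid in the frame of fixture_seat between 0.096 and 0.103 m and angle between the z axis of short_shell_mid and the z axis of fixture_seat, either way round below 0.05 rad), for 0.2 s.
5. the journal plate lies on the short shell, its spigot inside (horizontal distance between journal_mid and short_shell_mid below 0.007 m and z of journal_mid in the frame of fixture_seat between 0.132 and 0.139 m and angle between the z axis of journal_mid and the z axis of fixture_seat, either way round below 0.05 rad), for 0.2 s.
At the end, for the whole second after the job is handed in: On the fixture, bottom up: end plate, long shell, dividing flange, short shell, journal plate; each within 7 mm of the axis of what is below, at its seated height (+3/-4 mm), its axis within 0.05 rad of upright, released and at rest (all of step 1 and all of step 2 and all of step 3 and all of step 4 and all of step 5 and linear speed of each of end_plate, long_shell, divider, short_shell, journal below 0.02 m/s); the robot touches nothing.
It fails at once if the wide plate under the narrow end plate is dragged along, lifted or shifted by more than 15 mm (distance of wide_plate_mid from where it was at the start of the episode above 0.015 m).
It fails at once if a part is dropped (let go, it falls faster than 0.7 m/s, about 25 mm of free fall) ((linear speed of end_plate above 0.7 m/s and contact force between the fingers and end_plate below 0.05 N) or (linear speed of long_shell above 0.7 m/s and contact force between the fingers and long_shell below 0.05 N) or (linear speed of divider above 0.7 m/s and contact force between the fingers and divider below 0.05 N) or (linear speed of short_shell above 0.7 m/s and contact force between the fingers and short_shell below 0.05 N) or (linear speed of journal above 0.7 m/s and contact force between the fingers and journal below 0.05 N)).
It also fails if it takes over 141 s, if anything falls off the work surface, if the arm or the gripper's body presses on something with over 40 N, if the wrist force passes 120 N, or if a joint passes its speed limit or range.

## Working session

There is one attempt and no reset: what is moved stays moved. The work goes in short steps, Python scripts to look and compute and a tool call to move; the robot and the scene stay as the last step left them, time stands still between calls to the robot, and variables do not carry over. Pictures are saved under pics/ and viewed, at most 14 in all, crops included, and the job is handed in when it is done.

Besides the shell and the picture viewer there is one more tool, called as name(argument=value, ...) on one line, values as JSON. move_arm: Moves the arm, as the interface text tells. Scaled input: -1 to 1 covers 1 m each way for a shift and 360 degrees each way for a turn. Its arguments: {"type":"object","properties":{"steps":{"type":"array"},"squeeze":{"type":"number"}},"required":["steps"]}

```bash
mkdir -p pics; ls; python3 - <<'E'
from rig import manip
import cv2,numpy as np
s=manip.get_state();print({k:np.round(v,3).tolist() for k,v in s.items()})
for n in("top","scene"):
    d=manip.get_image(n);cv2.imwrite(f"pics/{n}0.png",cv2.resize(d["pixels"],None,fx=1.42,fy=1.42,interpolation=cv2.INTER_CUBIC));cv2.imwrite(f"pics/raw_{n}.png",d["pixels"])
    print(n,d["fx"],d["fy"],d["cx"],d["cy"],np.round(d["R"],4).tolist(),np.round(d["t"],4).tolist())
E
```

```text
pics
{'clock': 0.0, 'qpos': [1.172, 0.277, 1.506, 0.0, 1.361, -0.121], 'qd': [-0.001, 0.0, 0.001, -0.003, -0.0, 0.0], 'effort': [0.0, -41.681, -24.58, -0.0, 0.011, 0.0], 'position': [0.157, 0.552, 0.211], 'ee_rot': [-0.0, 0.138, 0.99, -0.001], 'contact_force': [0.486, 0.142, -0.384], 'moment': [-0.041, 0.04, -0.002], 'gripper_force': 0.0, 'width': 0.085}
top 490.8681008360786 490.8681008360786 283.0588541156581 215.5530420273879 [[-0.028, -0.9995, -0.0167], [-0.9979, 0.0289, -0.058], [0.0584, 0.015, -0.9982]] [0.0214, 0.5228, 1.11]
scene 498.539339272727 498.539339272727 284.936578017064 206.3654271245406 [[0.6605, 0.7508, 0.0063], [0.438, -0.3785, -0.8154], [-0.6098, 0.5413, -0.5789]] [-0.3612, -0.1868, 1.6091]
```

View pics/top0.png

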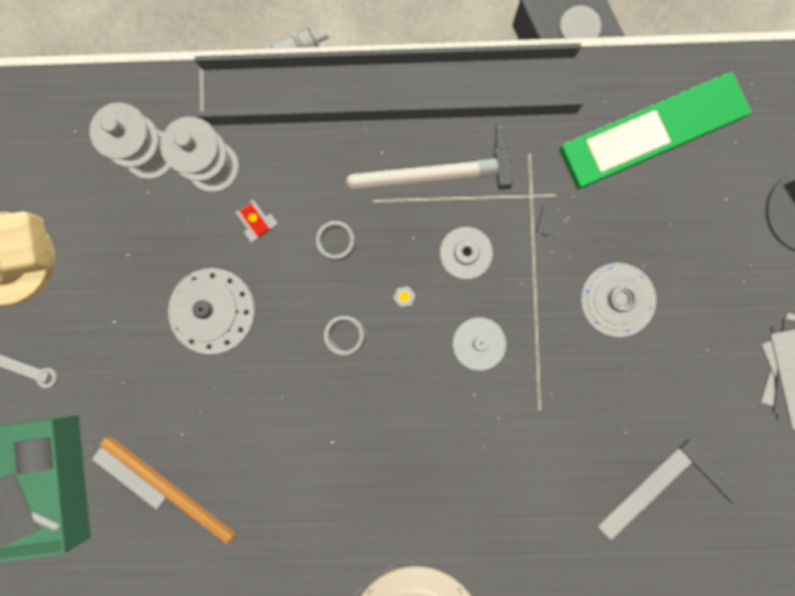

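View pics/scene0.png

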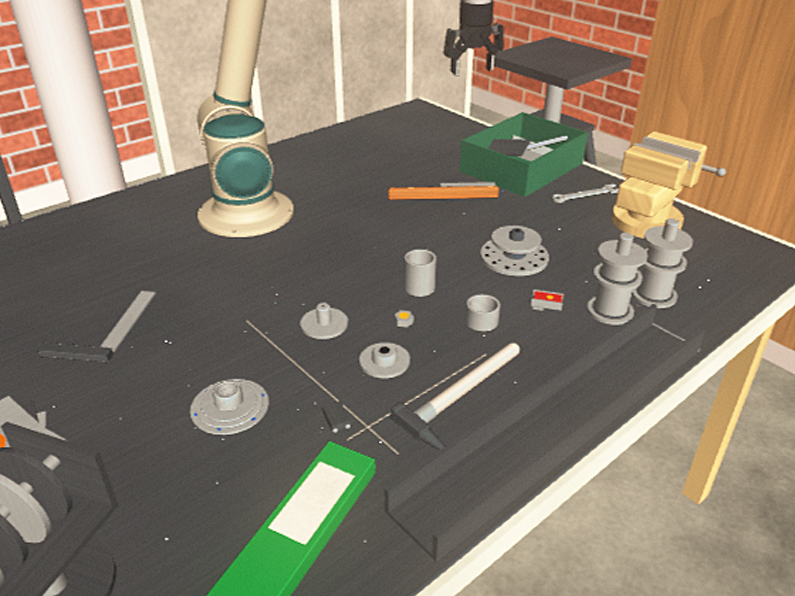

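The top view shows the fixture at (211,311), the long shell at (343,335), the short shell at (335,240), the divider at (467,252), the journal at (480,343) and the nest at (620,299), all in ×1.42 pixels. The scene view agrees: the taller tube is the one nearer the robot. I'll enlarge each one next.

```bash
python3 - <<'E'
import cv2,numpy as np
im=cv2.imread("pics/raw_top.png")
C=[(148,218),(241,235),(235,169),(328,177),(338,241),(436,210)]
T=[]
for u,v in C:
    t=cv2.resize(im[v-33:v+33,u-33:u+33],None,fx=4,fy=4,interpolation=cv2.INTER_CUBIC)
    t=cv2.convertScaleAbs(t,alpha=1.3)
    for k in range(0,264,40): cv2.line(t,(k,0),(k,5),(0,255,255),1);cv2.line(t,(0,k),(5,k),(0,255,255),1)
    T.append(t)
cv2.imwrite("pics/tiles.png",np.vstack([np.hstack(T[:3]),np.hstack(T[3:])]))
E
```

```text
(no output)
```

View pics/tiles.png

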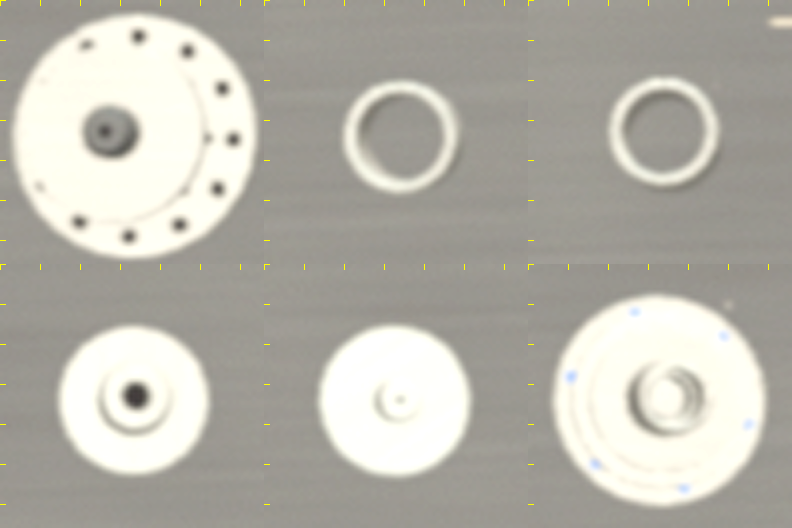

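The enlarged tiles give these centres in tile pixels: plug (111,132), base disc (134,136), long shell top (136,136), short shell top (135,131), divider disc (134,136), journal disc (130,137), lowest plate of the nest (131,136) and nest hub (138,133).

```bash
cat >h.py <<'E'
from rig import manip
import cv2,numpy as np
def ray(d,u,v,fish=False):
    x,y=(u-d["cx"])/d["fx"],(v-d["cy"])/d["fy"]
    if fish:
        r=np.hypot(x,y); c=np.array([x*np.sinc(r/np.pi),y*np.sinc(r/np.pi),np.cos(r)])
    else: c=np.array([x,y,1.])
    R,t=np.array(d["R"]),np.array(d["t"]); return -R.T@t,R.T@c
def atz(d,u,v,z,fish=False):
    o,r=ray(d,u,v,fish); return o+r*(z-o[2])/r[2]
def proj(d,X,fish=False):
    c=np.array(d["R"])@X+np.array(d["t"])
    if fish:
        q=np.hypot(c[0],c[1]);th=np.arctan2(q,c[2]);k=th/max(q,1e-9);x,y=c[0]*k,c[1]*k
    else: x,y=c[0]/c[2],c[1]/c[2]
    return d["cx"]+d["fx"]*x,d["cy"]+d["fy"]*y
def wrist(name,c=None,h=150,s=2):
    "save wrist picture; crop h around c, scale s"
    d=manip.get_image("wrist");im=d["pixels"]; 
    if c:im=im[max(0,c[1]-h):c[1]+h,max(0,c[0]-h):c[0]+h]
    cv2.imwrite(f"pics/{name}.png",cv2.resize(im,None,fx=s,fy=s,interpolation=cv2.INTER_CUBIC)); return d
E
python3 - <<'E'
from h import *
d=manip.get_image("top")
C=dict(plug=(148,218,111,132,.058),base=(148,218,134.5,136,.01),long=(241,235,136,136,.07),short=(235,169,135.5,131.5,.04),div=(328,177,134,136,.014),jour=(338,241,130.5,137,.014),nest=(436,210,131,136,.004),hub=(436,210,138.5,133.5,.03))
for k,(a,b,x,y,z) in C.items(): print(k,np.round(atz(d,a-33+(x+.5)/4-.5,b-33+(y+.5)/4-.5,z),4))
w=manip.get_image("wrist");R=np.array(w["R"]);print(w["fx"],w["cx"],w["cy"],np.round(R,3).tolist(),-R.T@w["t"])
E
```

```text
plug [0.5252 0.3176 0.058 ]
base [0.5255 0.3186 0.01  ]
long [0.4789 0.0972 0.07  ]
short [0.6313 0.1106 0.04  ]
div [ 0.6077 -0.0996  0.014 ]
jour [ 0.4595 -0.1155  0.014 ]
nest [ 0.5251 -0.3446  0.004 ]
hub [ 0.5248 -0.3412  0.03  ]
325.19226210127806 282.3727198435722 207.8515480032491 [[0.274, 0.962, -0.001], [0.915, -0.26, 0.31], [0.298, -0.086, -0.951]] [0.08087133 0.57528111 0.37173278]
```

move_arm(steps=[0,0,0.0044,0.0367,-0.0235,0,1,0,0,0.0088,0.0734,-0.047,0,1,0,0,0.0132,0.1101,-0.0705,0,1,0,0,0.0176,0.1468,-0.094,0,1,0,0,0.022,0.1835,-0.1175,0,1,0,0,0.0264,0.2202,-0.141,0,1,0,0,0.0308,0.2569,-0.1645,0,1,0,0,0.0352,0.2936,-0.188,0,1,0,0,0.0396,0.33,-0.21,0,1,0,0,0.0442,0.367,-0.235,0,1], squeeze=60)

```text
clock: 1.2
position: [0.5259, 0.317, 0.2115]
ee_rot: [-0.0, -0.001, 1.0, 0.0]
contact_force: [-0.1, 1.2, 0.0]
width: 0.0854
gripper_force: 0.0
```

```bash
python3 - <<'E'
from h import *
s=manip.get_state();print(s["position"],s["ee_rot"],s["qpos"],s["clock"])
d=wrist("w1",s=1.42);np.save("w1.npy",d,allow_pickle=True)
for z in(.048,.064):print(proj(d,np.array([.525,.318,z]),True))
E
```

```text
[0.5259122  0.31701422 0.21151869] [-1.76037463e-04 -5.82270433e-04  9.99999797e-01  1.88164361e-04] [ 4.28901869e-01  3.35037145e-01  1.41837588e+00  4.96811100e-04
  1.38834361e+00 -1.14314918e+00] 1.2
(np.float64(282.4879766979379), np.float64(183.01820827295123))
(np.float64(282.5063918309999), np.float64(186.88148927798892))
```

View pics/w1.png

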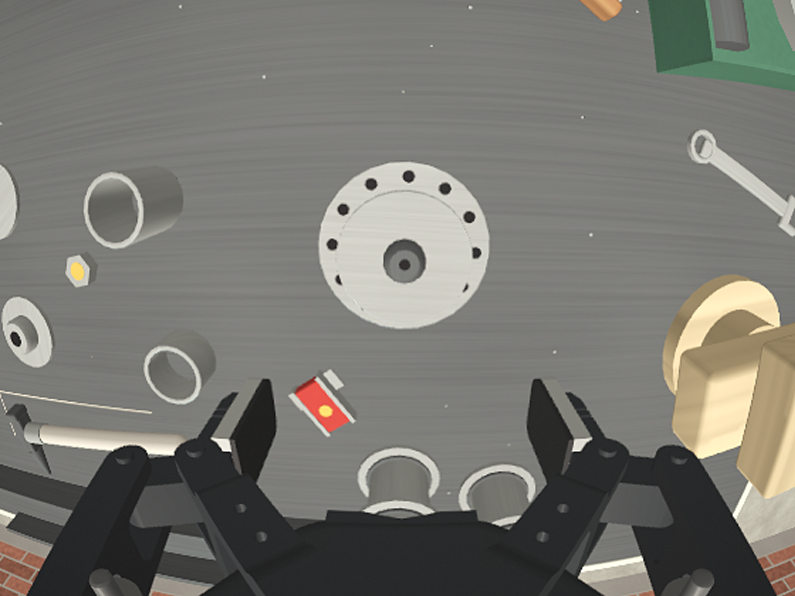

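The wrist view shows the plug top at (405,265) (raw 285.2,186.6), the seat disc around it and the fingers symmetric about column 402. Next I go above the nest.

move_arm(steps=[0,0,0,0,-0.048,0,1,0,0,0,0,-0.096,0,1,0,0,0,0,-0.144,0,1,0,0,0,0,-0.192,0,1,0,0,0,0,-0.24,0,1,0,0,0,0,-0.288,0,1,0,0,0,0,-0.336,0,1,0,0,0,0,-0.384,0,1,0,0,0,0,-0.432,0,1,0,0,0,0,-0.48,0,1])

```text
clock: 2.25
position: [0.5243, -0.1637, 0.2117]
ee_rot: [0.0, 0.0, 1.0, 0.0]
contact_force: [0.0, 0.3, -0.3]
width: 0.0853
gripper_force: 0.0
```

move_arm(steps=[0,0,0,0,-0.045,0,1,0,0,0,0,-0.09,-0.01,1,0,0,0,0,-0.135,-0.03,1,0,0,0,0,-0.165,-0.05,1,0,0,0,0,-0.181,-0.07,1,0,0,0,0,-0.181,-0.082,1,0,0,0,0,-0.181,-0.082,1,0,0,0,0,-0.181,-0.082,1,0,0,0,0,-0.181,-0.082,1,0,0,0,0,-0.181,-0.082,1])

```text
clock: 3.25
position: [0.5255, -0.3424, 0.1312]
ee_rot: [0.001, -0.001, 1.0, -0.001]
contact_force: [0.0, -0.2, 0.4]
width: 0.0855
gripper_force: 0.0
```

```bash
python3 - <<'E'
from h import *
s=manip.get_state();print(s["position"],s["ee_rot"],s["clock"])
d=wrist("w2",s=1.42)
for z in(.012,.036):print(np.array(proj(d,np.array([.525,-.343,z]),True))*1.42)
E
```

```text
[ 0.52549412 -0.3424174   0.13117008] [ 9.41202841e-04 -5.86321197e-04  9.99999180e-01 -6.40025939e-04] 3.25
[399.04519205 276.77562361]
[398.8423935  288.10298112]
```

View pics/w2.png

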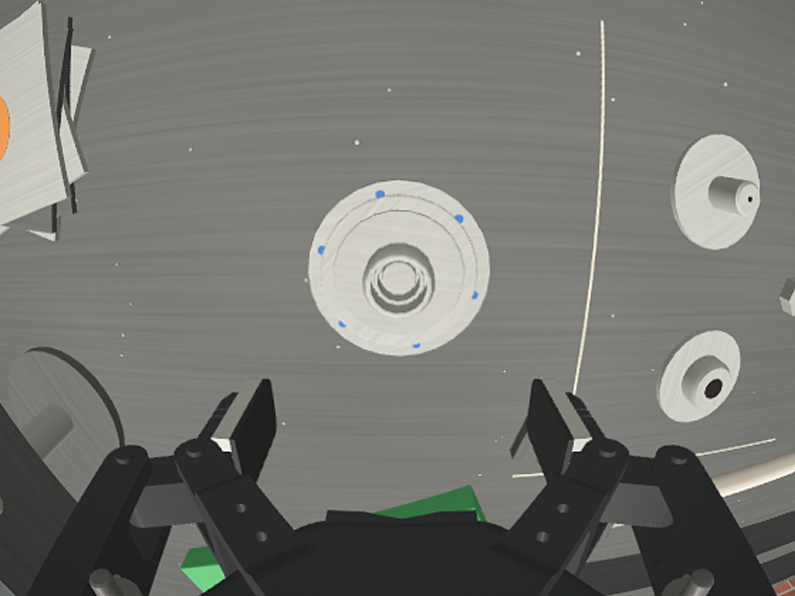

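The hub top ring is centred near (399,283) and the lowest plate at (399,268). That puts the nest at y -0.343, x about 0.523. Next: descend and grip the hub.

move_arm(steps=[0,0,0,-0.001,0,-0.025,1,0,0,0,-0.002,0,-0.05,1,0,0,0,-0.002,0,-0.075,1,0,0,0,-0.002,0,-0.09,1,0,0,0,-0.002,0,-0.098,1,0,0,0,-0.002,0,-0.098,0.4,0,0,0,-0.002,0,-0.098,0.2,0,0,0,-0.002,0,-0.098,0,0,0,0,-0.002,0,-0.098,-0.3,0,0,0,-0.002,0,-0.098,-0.6], squeeze=50)

```text
clock: 4.3
position: [0.523, -0.3433, 0.0325]
ee_rot: [0.001, 0.0, 1.0, -0.0]
contact_force: [0.4, -0.4, 0.3]
width: 0.0174
gripper_force: 0.0
```

```bash
python3 - <<'E'
from h import *
s=manip.get_state();print(s["position"],s["width"],s["gripper_force"])
d=wrist("w3",s=1.42)
E
```

```text
[ 0.52303759 -0.34328554  0.03245831] 0.01739577310798921 0.0
```

View pics/w3.png

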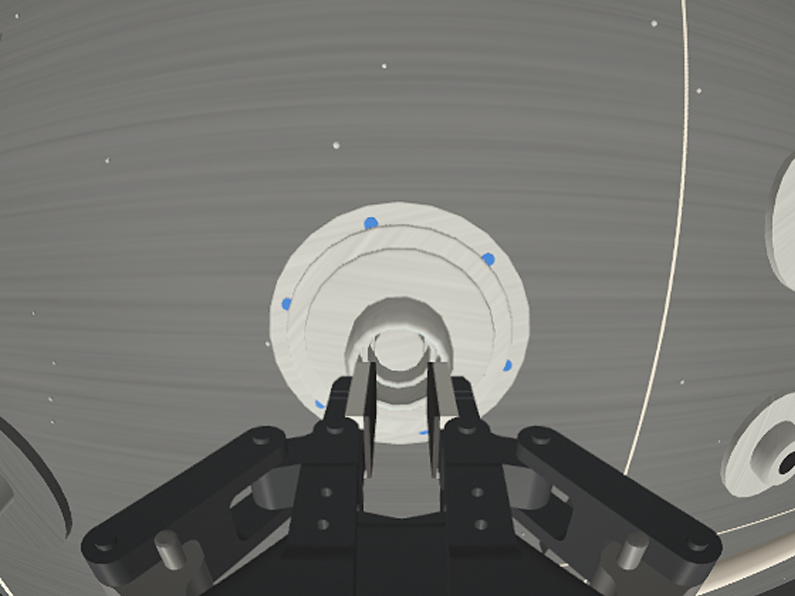

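```bash
python3 - <<'E'
from h import *
d=manip.get_image("wrist");s=manip.get_state();p=s["position"]
f=lambda X:np.round(np.array(proj(d,np.array(X),True))*1.42)
for z in (-.017,0,.02,.04):
  for x in(-.011,.011): print("pad",z,x,f(p+[x,-.0087,z]),f(p+[x,.0087,z]))
for x in(.520,.523,.526):print("hubtop",x,f([x-.022,-.343,.036]),f([x+.022,-.343,.036]),f([x,-.365,.036]),f([x,-.321,.036]))
print("disc",f([.462,-.343,.004]),f([.582,-.343,.004]),f([.522,-.403,.004]),f([.522,-.283,.004]))
R=np.array(d["R"]);print(-R.T@d["t"]-p)
E
```

```text
pad -0.017 -0.011 [378. 320.] [421. 320.]
pad -0.017 0.011 [379. 367.] [420. 367.]
pad 0 -0.011 [376. 336.] [422. 336.]
pad 0 0.011 [377. 387.] [421. 387.]
pad 0.02 -0.011 [373. 359.] [425. 359.]
pad 0.02 0.011 [375. 414.] [423. 414.]
pad 0.04 -0.011 [370. 388.] [428. 388.]
pad 0.04 0.011 [372. 447.] [426. 447.]
hubtop 0.52 [400. 305.] [400. 409.] [342. 360.] [458. 360.]
hubtop 0.523 [400. 313.] [400. 415.] [342. 367.] [457. 367.]
hubtop 0.526 [400. 320.] [400. 422.] [342. 374.] [457. 374.]
disc [400. 196.] [400. 442.] [268. 331.] [532. 331.]
[-0.07982164  0.00062934  0.16079488]
```

The pads overlap the hub rim in this view but closed to 17 mm without touching it, so the fingertips must be above the hub. I'll check from the side with the scene camera.

```bash
python3 - <<'E'
from h import *
d=manip.get_image("scene");p=manip.get_state()["position"]
f=lambda X:np.array(proj(d,np.array(X)))
c=f(p).astype(int);print(c)
im=d["pixels"];x0,y0=c[0]-60,c[1]-60
t=cv2.resize(im[y0:y0+100,x0:x0+120],None,fx=6,fy=6,interpolation=cv2.INTER_CUBIC)
cv2.imwrite("pics/s3.png",t)
for z in(-.017,0,.02,.04):print(z,np.round((f(p+[0,0,z])-[x0,y0])*6))
print("hub top",np.round((f([.523,-.343,.036])-[x0,y0])*6))
E
```

```text
[159 273]
-0.017 [369. 396.]
0 [363. 362.]
0.02 [355. 321.]
0.04 [347. 279.]
hub top [362. 354.]
```

View pics/s3.png

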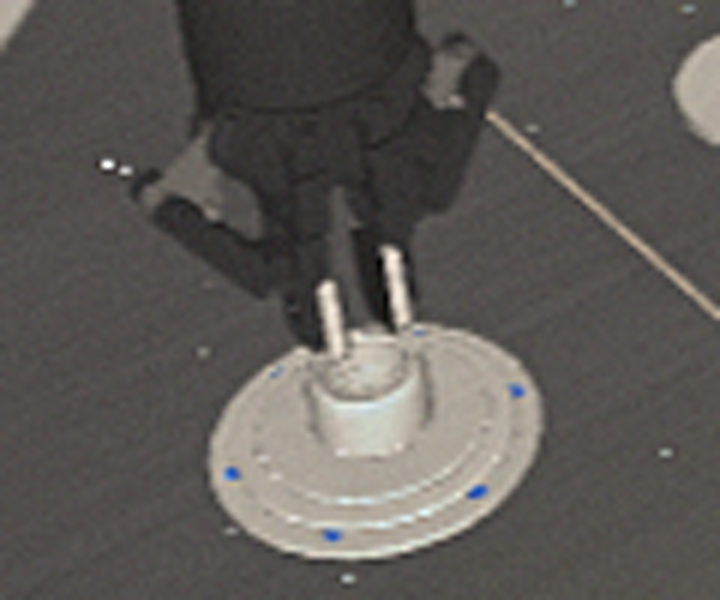

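The scene crop confirms it: the fingertips at (335,355) and (400,328) are about 18 mm above the hub top at (365,378). The actual tips are therefore about 22 mm behind the reported TCP, not 17 mm ahead of it. I'll open, go lower in small steps, and check the force.

move_arm(steps=[0,0,0,0,0,0,1,0,0,0,0,0,0,1,0,0,0,0,0,0,1,0,0,0,0,0,0,1,0,0,0,0,0,0,1,0,0,0,0,0,-0.005,1,0,0,0,0,0,-0.01,1,0,0,0,0,0,-0.015,1,0,0,0,0,0,-0.02,1,0,0,0,0,0,-0.02,1])

```text
clock: 5.45
position: [0.5221, -0.3425, 0.0106]
ee_rot: [-0.001, 0.0, 1.0, 0.001]
contact_force: [-0.5, -0.1, -0.0]
width: 0.0854
gripper_force: 0.0
```

move_arm(steps=[0,0,0,0,0,-0.003,1,0,0,0,0,0,-0.006,1,0,0,0,0,0,-0.009,0.8,0,0,0,0,0,-0.009,0.5,0,0,0,0,0,-0.009,0.3,0,0,0,0,0,-0.009,0.1,0,0,0,0,0,-0.009,0,0,0,0,0,0,-0.009,-0.1,0,0,0,0,0,-0.009,-0.2,0,0,0,0,0,-0.009,-0.3])

```text
clock: 6.45
position: [0.523, -0.3435, 0.0036]
ee_rot: [0.0, -0.0, 1.0, -0.001]
contact_force: [-0.6, -0.4, 5.2]
width: 0.0411
gripper_force: 50.0
```

```bash
python3 - <<'E'
from h import *
s=manip.get_state();print(s["position"],s["width"],s["gripper_force"],s["contact_force"])
wrist("w4",(282,260),120,2.5)
E
```

```text
[ 0.52297731 -0.34350776  0.00359137] 0.04105272497057569 49.96539743850008 [-0.61606098 -0.39191438  5.21490238]
```

View pics/w4.png

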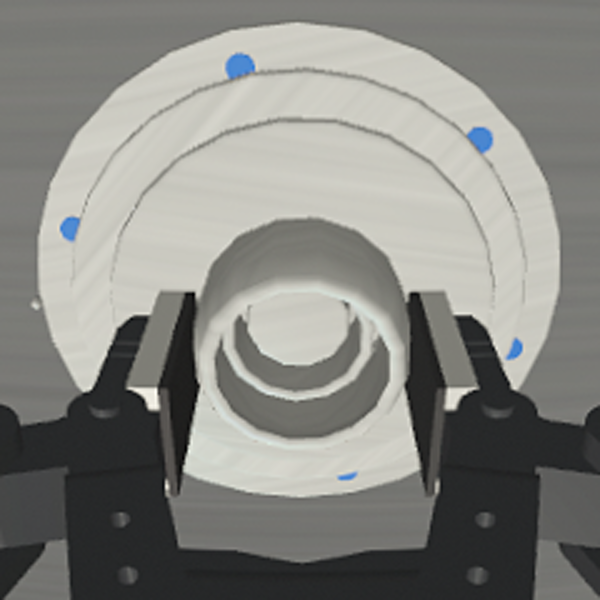

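The hub is between the pads, but the width is 41 mm rather than 44 mm. I'll triangulate the pad corners at (195,292), (410,292) and the far edge (180,490) to see where the pads sit on the hub.

```bash
python3 - <<'E'
from h import *
d=manip.get_image("wrist");p=manip.get_state()["position"]
def aty(u,v,dy):
    o,r=ray(d,162+u/2.5,140+v/2.5,True);o=o-p;k=(dy-o[1])/r[1];return np.round(o+k*r,4)
for n,u,v,dy in(("nearTipL",195,292,-.0205),("nearTipR",410,292,.0205),("farTipL?",178,495,-.0205),("farR?",432,495,.0205),("nearRootL",160,388,-.0205),("nearRootR",443,388,.0205)):print(n,aty(u,v,dy))
f=lambda X:np.round((np.array(proj(d,np.array(X),True))-[162,140])*2.5)
for z in(.032,.036):print("hubtop C",f([.523,-.343,z]),"L/R",f([.523,-.365,z]),f([.523,-.321,z]),"near/far",f([.501,-.343,z]),f([.545,-.343,z]))
E
```

```text
nearTipL [-0.0066 -0.0205  0.0153]
nearTipR [-0.0138  0.0205  0.0295]
farTipL? [ 0.0147 -0.0205  0.0526]
farR? [0.0021 0.0205 0.0669]
nearRootL [-0.0118 -0.0205  0.0582]
nearRootR [-0.0173  0.0205  0.0664]
hubtop C [300. 355.] L/R [184. 354.] [416. 354.] near/far [300. 249.] [300. 447.]
hubtop C [300. 366.] L/R [181. 365.] [418. 365.] near/far [300. 258.] [300. 459.]
```

The outer bevel explains the 41 mm: the pads hold the bevelled top of the hub, so the tips are at z ≈ 0.033, about 30 mm above the TCP at this opening. I'll reopen, go 17 mm lower and grip the cylindrical part.

move_arm(steps=[0,0,0,0,0,0,0.3,0,0,0,0,0,0,0.4,0,0,0,0,0,0,0.5,0,0,0,0,0,-0.005,0.5,0,0,0,0,0,-0.01,0.5,0,0,0,0,0,-0.014,0.5,0,0,0,0,0,-0.017,0.5,0,0,0,0,0,-0.017,0.3,0,0,0,0,0,-0.017,0.1,0,0,0,0,0,-0.017,-0.1])

```text
clock: 7.55
position: [0.5246, -0.3435, -0.0094]
ee_rot: [0.002, -0.0, 1.0, -0.001]
contact_force: [-2.7, 5.4, 26.2]
width: 0.0425
gripper_force: 58.6
```

move_arm(steps=[0,0,0,0,0,0,-0.2,0,0,0,0,0,0,-0.3,0,0,0,0,0,0,-0.3,0,0,0,0,0,0,-0.3,0,0,0,0,0,0,-0.3,0,0,0,0,0,0,-0.3,0,0,0,0,0,0.002,-0.3,0,0,0,0,0,0.004,-0.3,0,0,0,0,0,0.006,-0.3,0,0,0,0,0,0.008,-0.3])

```text
clock: 8.55
position: [0.5219, -0.3425, -0.0073]
ee_rot: [-0.001, 0.0, 1.0, 0.001]
contact_force: [0.1, -0.3, -2.3]
width: 0.0422
gripper_force: 56.1
```

The force now matches the weight of the narrow plate alone (2.3 N). I'll lift it straight up.

move_arm(steps=[0,0,0,0,0,0.005,-0.3,0,0,0,0,0,0.01,-0.3,0,0,0,0,0,0.02,-0.3,0,0,0,0,0,0.035,-0.3,0,0,0,0,0,0.055,-0.3,0,0,0,0,0,0.08,-0.3,0,0,0,0,0,0.11,-0.3,0,0,0,0,0,0.126,-0.3,0,0,0,0,0,0.126,-0.3,0,0,0,0,0,0.126,-0.3])

```text
clock: 9.55
position: [0.5224, -0.3428, 0.1199]
ee_rot: [0.0, 0.0, 1.0, 0.0]
contact_force: [0.1, 0.5, -3.0]
width: 0.0424
gripper_force: 56.2
```

```bash
python3 - <<'E'
from h import *
s=manip.get_state();print(s["position"],s["width"],s["gripper_force"],s["contact_force"])
wrist("w5",None,120,1.42)
E
```

```text
[ 0.5223924  -0.34279236  0.11985607] 0.04238314015641384 56.22639724169858 [ 0.1198462   0.52886737 -3.03942827]
```

View pics/w5.png

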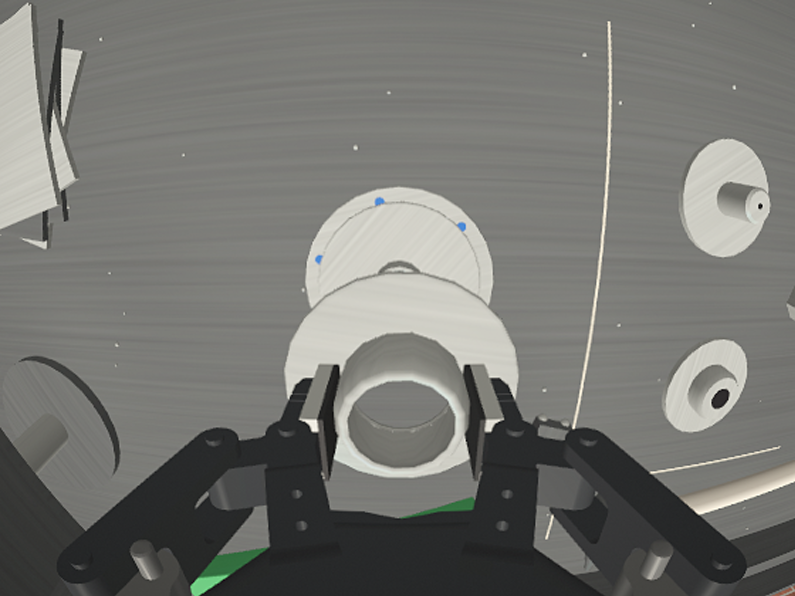

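Only the narrow plate is lifted, and the wider plates with their blue dots stay put. The disc extremes are x 285–518 and v 272–478. I'll fit its pose in the tool frame and the fixture position from the earlier fixture view (w1).

```bash
cat >>h.py <<'E'
from scipy.optimize import least_squares
def fitcircle(d,r,L,Rr,T,B,x0,s=1.42,zfix=None):
    "circle centre (horizontal) from image extremes in scaled px; None = not seen"
    a=np.linspace(0,2*np.pi,180)
    def res(q):
        z=q[2] if zfix is None else zfix
        P=np.array([proj(d,np.array([q[0]+r*np.cos(t),q[1]+r*np.sin(t),z]),True) for t in a])*s
        e=[(P[:,0].min(),L),(P[:,0].max(),Rr),(P[:,1].min(),T),(P[:,1].max(),B)]
        return [m-o for m,o in e if o is not None]
    q=least_squares(res,x0[:3] if zfix is None else x0[:2],diff_step=1e-4)
    return np.round(q.x,4),np.round(q.fun,1)
E
python3 - <<'E'
from h import *
d=manip.get_image("wrist");p=manip.get_state()["position"]
q,e=fitcircle(d,.042,285,518,272,478,p+[0,0,.0]);print("disc rel",q-p,e)
w=np.load("w1.npy",allow_pickle=True).item()
print("base",fitcircle(w,.070,319,490,162,328,[.525,.318],zfix=.01))
print("base free",fitcircle(w,.070,319,490,162,328,[.525,.318,.01]))
print("plugtop",atz(w,405/1.42,265/1.42,.064,True))
E
```

```text
disc rel [0.00135277 0.00078176 0.01806827] [-0.4  0.4  0.4 -0.5]
base (array([0.5248, 0.3208]), array([-0.9,  0.9, -1.2,  1.5]))
base free (array([0.5257, 0.3209, 0.0049]), array([ 0.3, -0.3, -0.2,  0.3]))
plugtop [0.52473146 0.32064363 0.064     ]
```

move_arm(steps=[0,0,0,0,0.03,0,-0.3,0,0,0,0,0.075,0,-0.3,0,0,0,0,0.12,0,-0.3,0,0,0,0,0.165,0,-0.3,0,0,0,0,0.21,0,-0.3,0,0,0,0,0.255,0,-0.3,0,0,0,0,0.3,0,-0.3,0,0,0,0,0.345,0,-0.3,0,0,0,0,0.39,0,-0.3,0,0,0,0,0.435,0,-0.3])

```text
clock: 10.65
position: [0.5215, 0.0937, 0.1185]
ee_rot: [-0.001, 0.0, 1.0, -0.0]
contact_force: [0.7, -0.4, -2.4]
width: 0.0425
gripper_force: 56.4
```

move_arm(steps=[0,0,0,0,0.045,0,-0.3,0,0,0,0,0.09,0,-0.3,0,0,0,0,0.13,0,-0.3,0,0,0,0,0.17,0,-0.3,0,0,0,0,0.2,0,-0.3,0,0,0,0,0.22,-0.01,-0.3,0,0,0,0,0.2275,-0.03,-0.3,0,0,0,0,0.2275,-0.045,-0.3,0,0,0,0,0.2275,-0.045,-0.3,0,0,0,0,0.2275,-0.045,-0.3])

```text
clock: 11.65
position: [0.5221, 0.3191, 0.0737]
ee_rot: [-0.001, 0.0, 1.0, -0.001]
contact_force: [-0.2, 0.3, -2.3]
width: 0.0421
gripper_force: 56.4
```

```bash
python3 - <<'E'
from h import *
s=manip.get_state();print(s["position"],s["width"],s["contact_force"],s["clock"])
wrist("w6",(282,260),120,2.5)
E
```

```text
[0.52205432 0.31911082 0.07368133] 0.042055977632888035 [-0.19039186  0.26815166 -2.2771496 ] 11.65
```

View pics/w6.png

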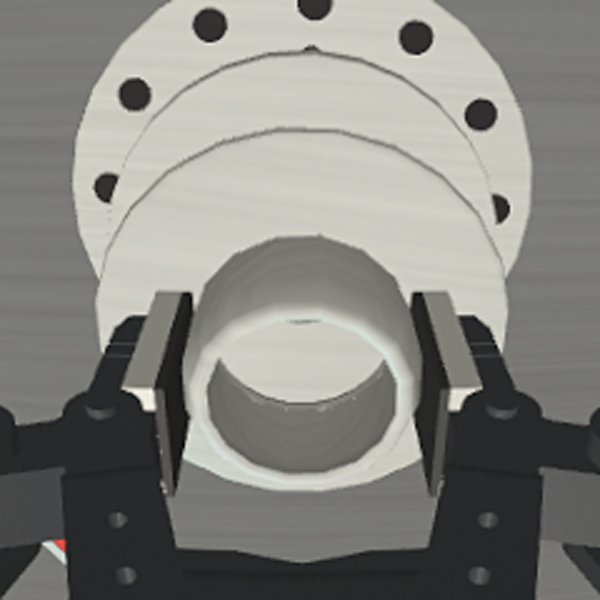

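Base disc columns 73–531 and plate columns 95–508 share the centre column 302, so y is aligned. For x I compare the seat's far edge (312,50) with the plate's edge (302,128).

```bash
python3 - <<'E'
from h import *
d=manip.get_image("wrist");p=manip.get_state()["position"]
g=lambda u,v,z:atz(d,162+u/2.5,140+v/2.5,z,True)
print("seat x",g(302,50,.048)[0]+.05,"plate x",g(302,128,p[2]+.018)[0]+.042,"hole disc y",g(73,180,.01)[1],g(531,180,.01)[1],"plate y",g(95,300,p[2]+.018)[1],g(508,300,p[2]+.018)[1])
E
```

```text
seat x 0.5247679410581719 plate x 0.5234317825981861 hole disc y 0.2515162509153879 0.38924752104790306 plate y 0.278753744611217 0.36152815669783933
```

move_arm(steps=[0,0,0,0.0013,0,-0.008,-0.3,0,0,0,0.0013,0,-0.016,-0.3,0,0,0,0.0013,0,-0.023,-0.3,0,0,0,0.0013,0,-0.028,-0.3,0,0,0,0.0013,0,-0.032,-0.3,0,0,0,0.0013,0,-0.035,-0.3,0,0,0,0.0013,0,-0.037,-0.3,0,0,0,0.0013,0,-0.038,-0.3,0,0,0,0.0013,0,-0.039,-0.3,0,0,0,0.0013,0,-0.039,-0.3])

```text
clock: 12.75
position: [0.5241, 0.3195, 0.0358]
ee_rot: [0.0, 0.0, 1.0, 0.0]
contact_force: [0.7, 0.3, -2.4]
width: 0.0422
gripper_force: 56.4
```

Not in contact yet, so I'll go down 1 mm at a time.

move_arm(steps=[0,0,0,0,0,-0.001,-0.3,0,0,0,0,0,-0.0015,-0.3,0,0,0,0,0,-0.002,-0.3,0,0,0,0,0,-0.0025,-0.3,0,0,0,0,0,-0.003,-0.3,0,0,0,0,0,-0.0035,-0.3,0,0,0,0,0,-0.004,-0.3,0,0,0,0,0,-0.0045,-0.3,0,0,0,0,0,-0.005,-0.3,0,0,0,0,0,-0.005,-0.3])

```text
clock: 13.75
position: [0.524, 0.3195, 0.0308]
ee_rot: [-0.0, 0.0, 1.0, 0.0]
contact_force: [-1.0, 0.2, -1.5]
width: 0.0422
gripper_force: 56.4
```

move_arm(steps=[0,0,0,0,0,-0.0005,-0.3,0,0,0,0,0,-0.001,-0.3,0,0,0,0,0,-0.0015,-0.3,0,0,0,0,0,-0.002,-0.3,0,0,0,0,0,-0.0025,-0.3,0,0,0,0,0,-0.003,-0.3,0,0,0,0,0,-0.003,-0.3,0,0,0,0,0,-0.003,-0.3,0,0,0,0,0,-0.003,-0.3,0,0,0,0,0,-0.003,-0.3])

```text
clock: 14.75
position: [0.5241, 0.3195, 0.0307]
ee_rot: [0.001, -0.0, 1.0, 0.0]
contact_force: [-5.2, -2.8, 14.0]
width: 0.0423
gripper_force: 61.6
```

The plate is seated: the TCP stopped at 0.0307 with 14 N, which matches the 17.4 mm offset from the grasp, so its underside is at 0.048. Next: release, rise and go to the long shell.

move_arm(steps=[0,0,0,0,0,0.0025,-0.3,0,0,0,0,0,0.0025,0,0,0,0,0,0,0.0025,0.5,0,0,0,0,0,0.0025,1,0,0,0,0,0,0.0025,1,0,0,0,0,0,0.015,1,0,0,0,0,0,0.035,1,0,0,0,0,0,0.07,1,0,0,0,0,0,0.11,1,0,0,0,0,0,0.132,1])

```text
clock: 15.75
position: [0.5255, 0.3203, 0.1642]
ee_rot: [0.003, 0.0, 1.0, 0.001]
contact_force: [0.1, -0.1, 0.1]
width: 0.0851
gripper_force: 0.0
```

move_arm(steps=[0,0,0,-0.009,-0.04,0,1,0,0,0,-0.018,-0.085,0,1,0,0,0,-0.027,-0.13,0,1,0,0,0,-0.036,-0.175,0,1,0,0,0,-0.045,-0.21,0,1,0,0,0,-0.0453,-0.2215,0,1,0,0,0,-0.0453,-0.2215,0,1,0,0,0,-0.0453,-0.2215,0,1,0,0,0,-0.0453,-0.2215,0,1,0,0,0,-0.0453,-0.2215,0,1])

```text
clock: 16.75
position: [0.479, 0.0992, 0.1597]
ee_rot: [-0.0, -0.001, 1.0, 0.0]
contact_force: [0.6, -0.4, 0.9]
width: 0.0853
gripper_force: 0.0
```

```bash
python3 - <<'E'
from h import *
s=manip.get_state();print(s["position"],s["width"],s["contact_force"],s["clock"])
d=wrist("w7",None,120,1.42)
import scipy
for z in(.07,.035):print([np.round(np.array(proj(d,np.array([.479+a,.098+b,z]),True))*1.42) for a,b in((0,0),(0,-.03),(0,.03),(-.03,0),(.03,0))])
E
```

```text
[0.47899833 0.09918988 0.15965661] 0.0852803003733504 [ 0.56987089 -0.44286618  0.92823951] 16.75
[array([397., 292.]), array([345., 292.]), array([450., 292.]), array([397., 240.]), array([398., 340.])]
[array([398., 276.]), array([351., 276.]), array([444., 276.]), array([398., 229.]), array([398., 319.])]
```

View pics/w7.png

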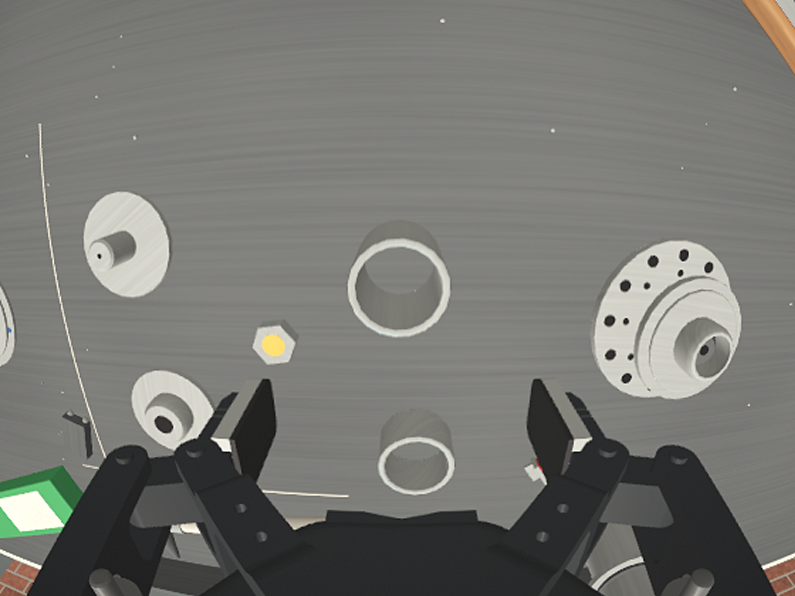

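The end plate is on the fixture at (710,345). The long shell's top ring spans 348–450 × 238–337. I can also read the short shell's top ring (378–455 × 437–495), the divider hub bore (165,425) and the journal stub top (100,256), so I'll locate those from this view too.

```bash
python3 - <<'E'
from h import *
d=manip.get_image("wrist");np.save("w7.npy",d,allow_pickle=True)
cv2.imwrite("pics/raw_w7.png",d["pixels"])
print("long",fitcircle(d,.030,348,450,238,337,[.479,.098],zfix=.07))
print("short",fitcircle(d,.030,378,455,437,495,[.631,.111],zfix=.04))
print("short free",fitcircle(d,.030,378,455,437,495,[.631,.111,.04]))
print("div bore",atz(d,165/1.42,425/1.42,.032,True),"journal stub",atz(d,100/1.42,256/1.42,.048,True))
print("jour disc",fitcircle(d,.042,83,170,192,297,[.46,-.115],zfix=.014))
print("plate hub",fitcircle(d,.0195,689,734,330,379,[.525,.32],zfix=.076), "seat/base",fitcircle(d,.07,592,742,240,None,[.525,.32],zfix=.01))
E
```

```text
long (array([0.4772, 0.0987]), array([-1.6,  1.6, -0.7,  0.9]))
short (array([0.6298, 0.1122]), array([-0.5,  0.5, -0.4,  0.6]))
short free (array([0.633 , 0.1123, 0.036 ]), array([ 0.1, -0.1, -0.1,  0.1]))
div bore [ 0.60654147 -0.09533304  0.032     ] journal stub [ 0.45920559 -0.11233699  0.048     ]
jour disc (array([ 0.4594, -0.1129]), array([ 0.4, -0.4, -0.6,  0.7]))
plate hub (array([0.5224, 0.3176]), array([ 1.3, -1.4, -0.8,  0.8])) seat/base (array([0.5242, 0.3222]), array([ 5.1, -7.2, -0.5]))
```

move_arm(steps=[0,0,0,-0.0013,0.0007,-0.035,1,0,0,0,-0.0013,0.0007,-0.075,1,0,0,0,-0.0013,0.0007,-0.11,1,0,0,0,-0.0013,0.0007,-0.13,1,0,0,0,-0.0013,0.0007,-0.14,1,0,0,0,-0.0013,0.0007,-0.14,0.8,0,0,0,-0.0013,0.0007,-0.14,0.6,0,0,0,-0.0013,0.0007,-0.14,0.4,0,0,0,-0.0013,0.0007,-0.14,0.2,0,0,0,-0.0013,0.0007,-0.14,0.1])

```text
clock: 17.85
position: [0.4789, 0.0982, 0.0215]
ee_rot: [0.002, -0.0, 1.0, -0.0]
contact_force: [-0.4, -2.7, 5.5]
width: 0.0583
gripper_force: 53.4
```

move_arm(steps=[0,0,0,0,0,0,0.1,0,0,0,0,0,0,0.1,0,0,0,0,0,0,0.1,0,0,0,0,0,0.002,0.1,0,0,0,0,0,0.005,0.1,0,0,0,0,0,0.008,0.1,0,0,0,0,0,0.01,0.1,0,0,0,0,0,0.01,0.1,0,0,0,0,0,0.01,0.1,0,0,0,0,0,0.01,0.1])

```text
clock: 18.85
position: [0.4772, 0.0987, 0.0295]
ee_rot: [-0.0, 0.0, 1.0, 0.0]
contact_force: [0.4, 0.3, -5.6]
width: 0.0578
gripper_force: 54.5
```

move_arm(steps=[0,0,0,0,0,0.03,0.1,0,0,0,0,0,0.07,0.1,0,0,0,0,0,0.105,0.1,0,0,0,0.005,0.03,0.12,0.1,0,0,0,0.014,0.07,0.12,0.1,0,0,0,0.024,0.11,0.12,0.1,0,0,0,0.034,0.15,0.12,0.1,0,0,0,0.042,0.19,0.12,0.1,0,0,0,0.0475,0.212,0.12,0.1,0,0,0,0.0475,0.221,0.12,0.1])

```text
clock: 19.85
position: [0.5252, 0.3221, 0.1488]
ee_rot: [-0.0, -0.001, 1.0, 0.0]
contact_force: [0.2, -0.1, -5.9]
width: 0.0582
gripper_force: 57.5
```

move_arm(steps=[0,0,0,0,0,0,0.1,0,0,0,0,0,-0.015,0.1,0,0,0,0,0,-0.03,0.1,0,0,0,0,0,-0.04,0.1,0,0,0,0,0,-0.047,0.1,0,0,0,0,0,-0.053,0.1,0,0,0,0,0,-0.058,0.1,0,0,0,0,0,-0.062,0.1,0,0,0,0,0,-0.065,0.1,0,0,0,0,0,-0.065,0.1])

```text
clock: 20.85
position: [0.5247, 0.3196, 0.0844]
ee_rot: [-0.0, -0.0, 1.0, -0.0]
contact_force: [-0.1, 0.4, -5.0]
width: 0.0578
gripper_force: 57.5
```

move_arm(steps=[0,0,0,0,0,-0.003,0.1,0,0,0,0,0,-0.005,0.1,0,0,0,0,0,-0.007,0.1,0,0,0,0,0,-0.008,0.1,0,0,0,0,0,-0.009,0.1,0,0,0,0,0,-0.01,0.1,0,0,0,0,0,-0.011,0.1,0,0,0,0,0,-0.012,0.1,0,0,0,0,0,-0.013,0.1,0,0,0,0,0,-0.013,0.1])

```text
clock: 21.85
position: [0.525, 0.3197, 0.0736]
ee_rot: [0.001, 0.0, 1.0, 0.0]
contact_force: [-3.6, -1.5, 5.9]
width: 0.058
gripper_force: 58.7
```

The shell is seated at TCP 0.0736. Next: release, rise and go to the divider.

move_arm(steps=[0,0,0,0,0,0.0015,0.1,0,0,0,0,0,0.0015,0.4,0,0,0,0,0,0.0015,0.8,0,0,0,0,0,0.0015,1,0,0,0,0,0,0.0015,1,0,0,0,0,0,0.012,1,0,0,0,0,0,0.035,1,0,0,0,0,0,0.065,1,0,0,0,0,0,0.088,1,0,0,0,0,0,0.088,1])

```text
clock: 22.85
position: [0.5275, 0.321, 0.1645]
ee_rot: [0.004, 0.0, 1.0, 0.002]
contact_force: [0.9, -0.3, -0.2]
width: 0.0852
gripper_force: 0.0
```

move_arm(steps=[0,0,0,0.008,-0.04,0,1,0,0,0,0.0165,-0.085,0,1,0,0,0,0.025,-0.13,0,1,0,0,0,0.034,-0.175,0,1,0,0,0,0.043,-0.22,0,1,0,0,0,0.052,-0.265,0,1,0,0,0,0.061,-0.31,0,1,0,0,0,0.07,-0.355,0,1,0,0,0,0.078,-0.395,0,1,0,0,0,0.082,-0.416,0,1])

```text
clock: 23.85
position: [0.6071, -0.1, 0.159]
ee_rot: [-0.0, 0.001, 1.0, -0.001]
contact_force: [0.2, 1.1, -0.1]
width: 0.085
gripper_force: 0.0
```

move_arm(steps=[0,0,0,0,0,-0.02,1,0,0,0,0,0,-0.04,1,0,0,0,0,0,-0.05,1,0,0,0,0,0,-0.06,1,0,0,0,0,0,-0.06,1,0,0,0,0,0,-0.06,1,0,0,0,0,0,-0.06,1,0,0,0,0,0,-0.06,1,0,0,0,0,0,-0.06,1,0,0,0,0,0,-0.06,1])

```text
clock: 24.85
position: [0.6071, -0.0963, 0.1001]
ee_rot: [0.0, 0.0, 1.0, -0.0]
contact_force: [1.0, 0.2, 0.3]
width: 0.0851
gripper_force: 0.0
```

```bash
python3 - <<'E'
from h import *
s=manip.get_state();print(s["position"],s["width"],s["contact_force"],s["clock"])
d=wrist("w8",(282,215),80,3.75)
f=np.array(proj(d,np.array([.607,-.0965,.032]),True));print("pred raw",f,"crop",(f-[202,135])*3.75)
g=cv2.cvtColor(d["pixels"],cv2.COLOR_BGR2GRAY)
x,y=f.astype(int);w=g[y-20:y+20,x-20:x+20];n,l,st,c=cv2.connectedComponentsWithStats((w<50).astype(np.uint8))
for i in range(1,n):
    if st[i,4]>15: q=c[i]+[x-20,y-20];print(st[i,4],q,atz(d,*q,.032,True))
E
```

```text
[ 0.607092   -0.0962964   0.10010067] 0.08514050060781514 [0.9726265  0.15014935 0.30713802] 24.85
pred raw [281.130228   214.33502968] crop [296.738355   297.50636131]
71 [277.53521127 214.07042254] [ 0.60679255 -0.09917752  0.032     ]
```

View pics/w8.png

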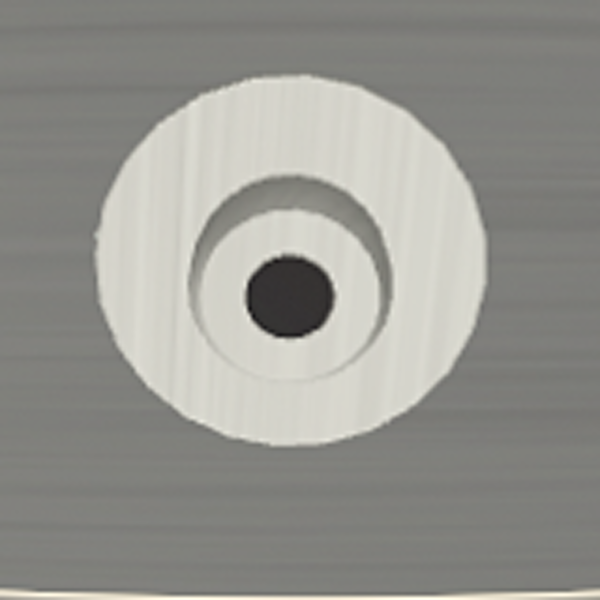

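The bore centre is at crop (290,296) (raw 279.3,213.9), so the divider is at about (0.607,-0.098). Next: descend and grip the hub just above the disc.

move_arm(steps=[0,0,0,0,-0.0017,-0.03,1,0,0,0,0,-0.0017,-0.06,1,0,0,0,0,-0.0017,-0.085,0.8,0,0,0,0,-0.0017,-0.097,0.6,0,0,0,0,-0.0017,-0.103,0.5,0,0,0,0,-0.0017,-0.104,0.4,0,0,0,0,-0.0017,-0.104,0.2,0,0,0,0,-0.0017,-0.104,0,0,0,0,0,-0.0017,-0.104,-0.2,0,0,0,0,-0.0017,-0.104,-0.3])

```text
clock: 25.9
position: [0.608, -0.0989, -0.0024]
ee_rot: [0.001, -0.0, 1.0, -0.001]
contact_force: [-0.9, -2.4, 6.7]
width: 0.0396
gripper_force: 50.2
```

move_arm(steps=[0,0,0,0,0,0,-0.3,0,0,0,0,0,0,-0.3,0,0,0,0,0,0,-0.3,0,0,0,0,0,0.002,-0.3,0,0,0,0,0,0.005,-0.3,0,0,0,0,0,0.008,-0.3,0,0,0,0,0,0.01,-0.3,0,0,0,0,0,0.01,-0.3,0,0,0,0,0,0.01,-0.3,0,0,0,0,0,0.01,-0.3])

```text
clock: 26.9
position: [0.6067, -0.0979, 0.0055]
ee_rot: [-0.0, 0.0, 1.0, 0.0]
contact_force: [-0.3, 0.5, -4.9]
width: 0.0391
gripper_force: 50.9
```

move_arm(steps=[0,0,0,0,0,0.03,-0.3,0,0,0,0,0,0.075,-0.3,0,0,0,-0.004,0.02,0.115,-0.3,0,0,0,-0.011,0.055,0.14,-0.3,0,0,0,-0.02,0.1,0.144,-0.3,0,0,0,-0.029,0.145,0.144,-0.3,0,0,0,-0.038,0.19,0.144,-0.3,0,0,0,-0.047,0.235,0.144,-0.3,0,0,0,-0.056,0.28,0.144,-0.3,0,0,0,-0.065,0.325,0.144,-0.3])

```text
clock: 27.9
position: [0.541, 0.2286, 0.1496]
ee_rot: [-0.0, 0.0, 1.0, -0.0]
contact_force: [1.4, 0.5, -4.9]
width: 0.0393
gripper_force: 52.5
```

move_arm(steps=[0,0,0,-0.008,0.04,0,-0.3,0,0,0,-0.014,0.07,0,-0.3,0,0,0,-0.017,0.0877,0,-0.3,0,0,0,-0.017,0.0927,0,-0.3,0,0,0,-0.017,0.0927,0,-0.3,0,0,0,-0.017,0.0927,-0.01,-0.3,0,0,0,-0.017,0.0927,-0.017,-0.3,0,0,0,-0.017,0.0927,-0.021,-0.3,0,0,0,-0.017,0.0927,-0.024,-0.3,0,0,0,-0.017,0.0927,-0.024,-0.3])

```text
clock: 28.9
position: [0.5247, 0.319, 0.125]
ee_rot: [-0.001, 0.0, 1.0, -0.0]
contact_force: [-0.7, 0.0, -5.6]
width: 0.0391
gripper_force: 52.5
```

```bash
python3 - <<'E'
from h import *
s=manip.get_state();print(s["position"],s["width"],s["contact_force"],s["clock"])
d=wrist("w9",(282,250),110,2.7)
E
```

```text
[0.52474209 0.31904687 0.12504037] 0.03914292332923166 [-0.70244498  0.02193214 -5.55930473] 28.9
```

View pics/w9.png

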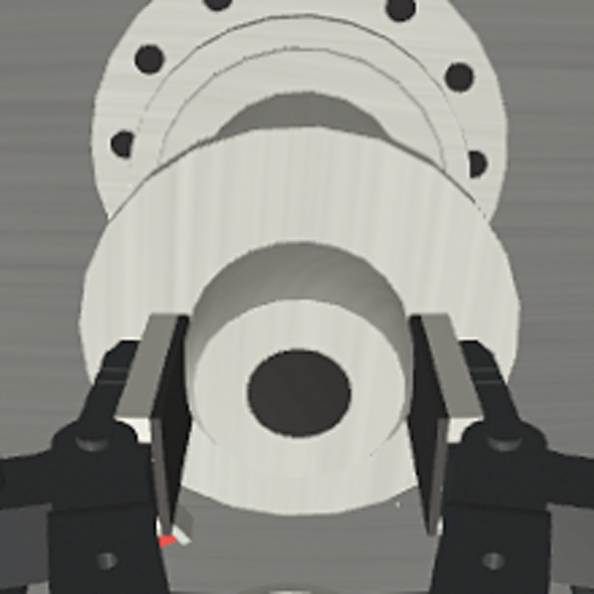

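The divider disc (80–520) and the base disc (92–508) share the centre column 300, so it is aligned. Next: lower it.

move_arm(steps=[0,0,0,0,0,-0.003,-0.3,0,0,0,0,0,-0.006,-0.3,0,0,0,0,0,-0.009,-0.3,0,0,0,0,0,-0.011,-0.3,0,0,0,0,0,-0.012,-0.3,0,0,0,0,0,-0.013,-0.3,0,0,0,0,0,-0.014,-0.3,0,0,0,0,0,-0.015,-0.3,0,0,0,0,0,-0.016,-0.3,0,0,0,0,0,-0.016,-0.3])

```text
clock: 29.95
position: [0.525, 0.3198, 0.1116]
ee_rot: [0.001, -0.0, 1.0, 0.0]
contact_force: [-3.5, -0.9, 5.7]
width: 0.0395
gripper_force: 53.4
```

The divider is seated at 0.1116. Next: release and go above the short shell.

move_arm(steps=[0,0,0,0,0,0.001,-0.3,0,0,0,0,0,0.001,0.1,0,0,0,0,0,0.001,0.6,0,0,0,0,0,0.001,1,0,0,0,0,0,0.001,1,0,0,0,0,0,0.01,1,0,0,0,0,0,0.025,1,0,0,0,0,0,0.045,1,0,0,0,0,0,0.06,1,0,0,0,0,0,0.06,1])

```text
clock: 30.95
position: [0.5267, 0.3206, 0.1728]
ee_rot: [0.003, -0.0, 1.0, 0.001]
contact_force: [0.2, 0.8, -0.1]
width: 0.0857
gripper_force: 0.0
```

move_arm(steps=[0,0,0,0.018,-0.036,0,1,0,0,0,0.037,-0.073,0,1,0,0,0,0.057,-0.11,0,1,0,0,0,0.077,-0.15,0,1,0,0,0,0.095,-0.185,-0.01,1,0,0,0,0.105,-0.2075,-0.03,1,0,0,0,0.105,-0.2075,-0.05,1,0,0,0,0.105,-0.2075,-0.06,1,0,0,0,0.105,-0.2075,-0.06,1,0,0,0,0.105,-0.2075,-0.06,1])

```text
clock: 31.95
position: [0.6299, 0.1129, 0.11]
ee_rot: [0.0, -0.0, 1.0, 0.0]
contact_force: [-0.2, 0.4, 0.3]
width: 0.0855
gripper_force: 0.0
```

```bash
python3 - <<'E'
from h import *
s=manip.get_state();print(s["position"],s["width"],s["contact_force"],s["clock"])
d=wrist("w10",(282,215),80,3.75)
f=np.array(proj(d,np.array([.6303,.1122,.04]),True));print("pred",f)
g=cv2.cvtColor(d["pixels"],cv2.COLOR_BGR2GRAY);x,y=f.astype(int);w=g[y-50:y+50,x-50:x+50]
print(np.percentile(w,[5,25,50,75,90,97]))
n,l,st,c=cv2.connectedComponentsWithStats((w>175).astype(np.uint8))
i=1+np.argmax(st[1:,4]);q=st[i]+[x-50,y-50,0,0,0];print(q)
print(fitcircle(d,.03,q[0]-.5,q[0]+q[2]-.5,q[1]-.5,q[1]+q[3]-.5,[.63,.112],s=1,zfix=.04))
print(fitcircle(d,.03,q[0]-.5,q[0]+q[2]-.5,q[1]-.5,q[1]+q[3]-.5,[.63,.112,.04],s=1))
E
```

```text
[0.62990449 0.1128811  0.10998748] 0.08554985065448541 [-0.15431434  0.3726385   0.29805131] 31.95
pred [280.46373049 214.16488157]
[117. 126. 130. 132. 198. 216.]
[ 242  176   77   74 1197]
(array([0.6303, 0.1118]), array([-1.3,  1.3, -0.5,  0.7]))
(array([0.6322, 0.1118, 0.034 ]), array([-0.3,  0.3,  0.3, -0.3]))
```

move_arm(steps=[0,0,0,0,0,-0.03,1,0,0,0,0,0,-0.065,1,0,0,0,0,0,-0.095,1,0,0,0,0,0,-0.11,1,0,0,0,0,0,-0.114,1,0,0,0,0,0,-0.114,0.8,0,0,0,0,0,-0.114,0.6,0,0,0,0,0,-0.114,0.4,0,0,0,0,0,-0.114,0.2,0,0,0,0,0,-0.114,0.1])

```text
clock: 33.0
position: [0.6314, 0.1122, -0.0018]
ee_rot: [0.002, -0.0, 1.0, 0.0]
contact_force: [-0.4, -0.3, 5.3]
width: 0.0586
gripper_force: 52.4
```

move_arm(steps=[0,0,0,0,0,0,0.1,0,0,0,0,0,0,0.1,0,0,0,0,0,0,0.1,0,0,0,0,0,0.002,0.1,0,0,0,0,0,0.005,0.1,0,0,0,0,0,0.008,0.1,0,0,0,0,0,0.01,0.1,0,0,0,0,0,0.01,0.1,0,0,0,0,0,0.01,0.1,0,0,0,0,0,0.01,0.1])

```text
clock: 34.0
position: [0.6297, 0.1122, 0.0055]
ee_rot: [-0.0, 0.0, 1.0, 0.0]
contact_force: [-1.6, -0.1, -2.0]
width: 0.0584
gripper_force: 54.0
```

move_arm(steps=[0,0,0,0,0,0.03,0.1,0,0,0,0,0,0.075,0.1,0,0,0,0,0,0.12,0.1,0,0,0,-0.004,0.01,0.155,0.1,0,0,0,-0.018,0.04,0.164,0.1,0,0,0,-0.038,0.08,0.164,0.1,0,0,0,-0.06,0.12,0.164,0.1,0,0,0,-0.08,0.16,0.164,0.1,0,0,0,-0.098,0.195,0.164,0.1,0,0,0,-0.1054,0.2075,0.164,0.1])

```text
clock: 35.0
position: [0.522, 0.323, 0.1695]
ee_rot: [-0.001, -0.002, 1.0, 0.001]
contact_force: [-0.3, 0.5, -2.7]
width: 0.0586
gripper_force: 55.2
```

move_arm(steps=[0,0,0,0,0,0,0.1,0,0,0,0,0,0,0.1,0,0,0,0,0,-0.01,0.1,0,0,0,0,0,-0.018,0.1,0,0,0,0,0,-0.023,0.1,0,0,0,0,0,-0.027,0.1,0,0,0,0,0,-0.03,0.1,0,0,0,0,0,-0.033,0.1,0,0,0,0,0,-0.035,0.1,0,0,0,0,0,-0.035,0.1])

```text
clock: 36.0
position: [0.5244, 0.3197, 0.1345]
ee_rot: [-0.0, -0.0, 1.0, -0.0]
contact_force: [-1.2, -0.3, -2.6]
width: 0.059
gripper_force: 55.2
```

Past the hub top without contact; now down to the seat.

move_arm(steps=[0,0,0,0,0,-0.002,0.1,0,0,0,0,0,-0.004,0.1,0,0,0,0,0,-0.006,0.1,0,0,0,0,0,-0.007,0.1,0,0,0,0,0,-0.008,0.1,0,0,0,0,0,-0.009,0.1,0,0,0,0,0,-0.01,0.1,0,0,0,0,0,-0.011,0.1,0,0,0,0,0,-0.0115,0.1,0,0,0,0,0,-0.0115,0.1])

```text
clock: 37.0
position: [0.5246, 0.3198, 0.1262]
ee_rot: [0.001, -0.0, 1.0, 0.0]
contact_force: [-4.6, -2.4, 11.3]
width: 0.059
gripper_force: 56.4
```

move_arm(steps=[0,0,0,0,0,0.002,0.1,0,0,0,0,0,0.002,0.4,0,0,0,0,0,0.002,0.8,0,0,0,0,0,0.002,1,0,0,0,0,0,0.002,1,0,0,0,0,0,0.01,1,0,0,0,0,0,0.025,1,0,0,0,0,0,0.045,1,0,0,0,0,0,0.0565,1,0,0,0,0,0,0.0565,1])

```text
clock: 38.0
position: [0.5258, 0.3203, 0.182]
ee_rot: [0.002, 0.0, 1.0, 0.001]
contact_force: [0.1, 0.2, 0.0]
width: 0.0855
gripper_force: 0.0
```

move_arm(steps=[0,0,0,-0.006,-0.04,0,1,0,0,0,-0.013,-0.087,0,1,0,0,0,-0.02,-0.134,0,1,0,0,0,-0.027,-0.181,0,1,0,0,0,-0.034,-0.228,0,1,0,0,0,-0.041,-0.275,0,1,0,0,0,-0.048,-0.322,0,1,0,0,0,-0.055,-0.369,0,1,0,0,0,-0.062,-0.411,0,1,0,0,0,-0.0658,-0.4327,0,1])

```text
clock: 39.0
position: [0.4576, -0.116, 0.1791]
ee_rot: [-0.001, 0.001, 1.0, -0.0]
contact_force: [0.8, 0.6, -1.0]
width: 0.0855
gripper_force: 0.0
```

move_arm(steps=[0,0,0,0,0,-0.02,1,0,0,0,0,0,-0.04,1,0,0,0,0,0,-0.06,1,0,0,0,0,0,-0.07,1,0,0,0,0,0,-0.07,1,0,0,0,0,0,-0.07,1,0,0,0,0,0,-0.07,1,0,0,0,0,0,-0.07,1,0,0,0,0,0,-0.07,1,0,0,0,0,0,-0.07,1])

```text
clock: 40.0
position: [0.4589, -0.113, 0.1101]
ee_rot: [0.0, -0.0, 1.0, -0.0]
contact_force: [-0.1, -0.0, 0.0]
width: 0.0854
gripper_force: 0.0
```

```bash
python3 - <<'E'
from h import *
s=manip.get_state();print(s["position"],s["width"],s["contact_force"],s["clock"])
d=wrist("w11",(282,215),80,3.75)
f=np.array(proj(d,np.array([.459,-.113,.014]),True));print("pred",f)
g=cv2.cvtColor(d["pixels"],cv2.COLOR_BGR2GRAY);x,y=f.astype(int);w=g[y-65:y+65,x-65:x+65]
n,l,st,c=cv2.connectedComponentsWithStats((w>165).astype(np.uint8))
i=1+np.argmax(st[1:,4]);q=st[i]+[x-65,y-65,0,0,0];print(q)
print(fitcircle(d,.042,q[0]-.5,q[0]+q[2]-.5,q[1]-.5,q[1]+q[3]-.5,[.46,-.113],s=1,zfix=.014))
E
```

```text
[ 0.45889916 -0.11303916  0.11012446] 0.08543368297025919 [-0.11403458 -0.02424563  0.04560499] 40.0
pred [281.54846911 203.3326887 ]
[ 230  153  101   96 7106]
(array([ 0.4585, -0.1143]), array([ 0. , -0. , -0.3,  0.3]))
```

move_arm(steps=[0,0,0,-0.0005,-0.0012,-0.03,1,0,0,0,-0.0005,-0.0012,-0.06,0.8,0,0,0,-0.0005,-0.0012,-0.085,0.5,0,0,0,-0.0005,-0.0012,-0.1,0.3,0,0,0,-0.0005,-0.0012,-0.104,0.1,0,0,0,-0.0005,-0.0012,-0.104,-0.1,0,0,0,-0.0005,-0.0012,-0.104,-0.3,0,0,0,-0.0005,-0.0012,-0.104,-0.5,0,0,0,-0.0005,-0.0012,-0.104,-0.6,0,0,0,-0.0005,-0.0012,-0.104,-0.7])

```text
clock: 41.05
position: [0.4592, -0.1149, 0.0068]
ee_rot: [0.001, -0.0, 1.0, -0.001]
contact_force: [-1.5, -1.3, 5.6]
width: 0.0221
gripper_force: 49.3
```

move_arm(steps=[0,0,0,0,0,0,-0.7,0,0,0,0,0,0,-0.7,0,0,0,0,0,0,-0.7,0,0,0,0,0,0.002,-0.7,0,0,0,0,0,0.005,-0.7,0,0,0,0,0,0.008,-0.7,0,0,0,0,0,0.01,-0.7,0,0,0,0,0,0.01,-0.7,0,0,0,0,0,0.01,-0.7,0,0,0,0,0,0.01,-0.7])

```text
clock: 42.05
position: [0.458, -0.1141, 0.0156]
ee_rot: [-0.0, 0.0, 1.0, 0.0]
contact_force: [0.1, -0.2, -3.7]
width: 0.022
gripper_force: 49.1
```

move_arm(steps=[0,0,0,0,0,0.035,-0.7,0,0,0,0,0,0.08,-0.7,0,0,0,0,0,0.125,-0.7,0,0,0,0.003,0.02,0.16,-0.7,0,0,0,0.008,0.055,0.184,-0.7,0,0,0,0.015,0.1,0.184,-0.7,0,0,0,0.022,0.145,0.184,-0.7,0,0,0,0.029,0.19,0.184,-0.7,0,0,0,0.036,0.235,0.184,-0.7,0,0,0,0.043,0.28,0.184,-0.7])

```text
clock: 43.05
position: [0.5008, 0.1676, 0.1994]
ee_rot: [-0.0, -0.0, 1.0, -0.0]
contact_force: [1.5, -1.0, -3.4]
width: 0.0222
gripper_force: 50.4
```

move_arm(steps=[0,0,0,0.006,0.04,0,-0.7,0,0,0,0.012,0.08,0,-0.7,0,0,0,0.018,0.115,0,-0.7,0,0,0,0.0215,0.14,0,-0.7,0,0,0,0.0233,0.1539,0,-0.7,0,0,0,0.0233,0.1539,0,-0.7,0,0,0,0.0233,0.1539,-0.008,-0.7,0,0,0,0.0233,0.1539,-0.014,-0.7,0,0,0,0.0233,0.1539,-0.018,-0.7,0,0,0,0.0233,0.1539,-0.018,-0.7])

```text
clock: 44.05
position: [0.5239, 0.3184, 0.1807]
ee_rot: [-0.001, 0.001, 1.0, -0.001]
contact_force: [0.3, 0.6, -4.6]
width: 0.0222
gripper_force: 50.3
```

move_arm(steps=[0,0,0,0,0,-0.003,-0.7,0,0,0,0,0,-0.006,-0.7,0,0,0,0,0,-0.008,-0.7,0,0,0,0,0,-0.01,-0.7,0,0,0,0,0,-0.012,-0.7,0,0,0,0,0,-0.014,-0.7,0,0,0,0,0,-0.015,-0.7,0,0,0,0,0,-0.016,-0.7,0,0,0,0,0,-0.017,-0.7,0,0,0,0,0,-0.017,-0.7])

```text
clock: 45.05
position: [0.5248, 0.3199, 0.1668]
ee_rot: [0.001, 0.0, 1.0, 0.001]
contact_force: [-2.2, -0.4, 6.1]
width: 0.0218
gripper_force: 51.3
```

The journal plate is seated at 0.1668, against an expected 0.1665. Next: release, rise straight up and check.

move_arm(steps=[0,0,0,0,0,0.0015,-0.6,0,0,0,0,0,0.0015,-0.3,0,0,0,0,0,0.0015,0,0,0,0,0,0,0.0015,0.4,0,0,0,0,0,0.0015,0.6,0,0,0,0,0,0.015,0.6,0,0,0,0,0,0.04,0.6,0,0,0,0,0,0.075,0.6,0,0,0,0,0,0.1,0.6,0,0,0,0,0,0.1,0.6])

```text
clock: 46.05
position: [0.5268, 0.3208, 0.2703]
ee_rot: [0.005, 0.0, 1.0, 0.002]
contact_force: [0.4, 0.1, -0.1]
width: 0.0684
gripper_force: 0.0
```

```bash
python3 - <<'E'
from h import *
d=manip.get_image("scene");c=np.array(proj(d,np.array([.525,.32,.09]))).astype(int)
x0,y0=max(0,c[0]-50),max(0,c[1]-60)
cv2.imwrite("pics/fin.png",cv2.resize(d["pixels"][y0:y0+100,x0:x0+100],None,fx=6,fy=6,interpolation=cv2.INTER_CUBIC))
E
```

```text
(no output)
```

View pics/fin.png

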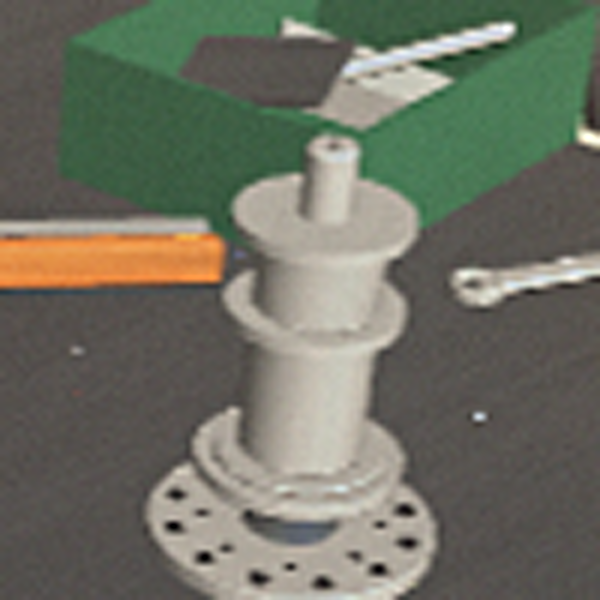

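The stack stands straight and complete, with the stub up at (333,150), and the gripper is clear.

```bash
python3 -c "
from rig import manip
print(manip.sign_off())"
```

```text
the job is handed in; nothing more can be done
None
```

The roller is stacked on the fixture in the required order, stub up, each part lowered until it seated. I handed the job in at about 46 s, and sign-off returned no verdict.

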